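# Pin the spacer pack to the mounting block

### The arm

A 6-joint arm with a two-finger parallel gripper is mounted at the origin on a cart in front of the work surface, level with it; the furniture and walls round the work are solid. World frame = base frame: x ahead of the robot, y to its left, z up, the work surface at z = 0. Lengths are in mm, angles in degrees, forces in N, time in s.
With the tool pointing down it reaches from about 350 to 850 mm from the base axis. Payload 8.1 kg.
Tool frame: the origin (TCP) lies between the finger pads; the fingertips stand 25 mm ahead of it and the grasp point (between the pads) lies 6 mm ahead of it (r.tcp_to_tips is the distance from the TCP to the fingertips, in mm); z points along the fingers, y is the line along which they close (so a half turn about z gives the same grasp; the last joint's range is limited). The gripper opens to 85 mm and grips with 20 to 120 N. Pads are 22 mm wide; open, the fingers measure 114 mm over their backs; the gripper's body (76 mm by 85 mm) begins 54 mm behind the grasp point. The pads swing forward as they close: fully open they stand 13 mm farther back than shut.
Start: joints at [62.773, 7.471, 85.268, -0, 87.261, -4.893], TCP at [227.981, 555.004, 225.292] pointing down, gripper open.
Joint ranges: [-169.43, 169.43], [-51.17, 129.36], [1.28, 143.12], [-76.62, 256.62], [0, 156.53], [-152.29, 152.29]. Speed limits (degrees/s): [136.94, 136.94, 159.86, 180, 180, 180].

### API

Orientations are given as [roll, pitch, yaw] about the fixed x, y, z axes, in that order (R = Rz(yaw) Ry(pitch) Rx(roll)).
In Python, from bench import r gives the robot as it stands.
- The arm moves only by the tool apply_moves, never from a script. Its arguments are lists of equal length, an entry for each row: "angular": the turn, a rotation vector about the world's x, y, z in units of 8 degrees (1.0 is 8 degrees), a list of three; "travel": the shift along the world's x, y, z in units of 40 mm (1.0 is 40 mm), a list of three; "jaw": the opening, from 0 (shut) to 1 (fully open). A call has 1 to 20 rows; each row shifts and turns the commanded pose from where the row before left it; what a row does not reach is not made up. A row lasts 1/8 s, in which the tool goes at most 62.5 mm and 10.7 degrees, less where a joint would pass 70% of its speed; a pose out of reach is approached as far as the arm can. A call is refused whole if a number of a shift passes 1 or a number of a turn 1, either way. A call with a gripper value outside its range is refused whole. The fingers move at their own pace and stop on an object; "force" is the grip in N (left out, the last holds). Time passes only in rows, so rows that do not move let the fingers close. It gives the time, the measured TCP pose, the force, the opening and the grip force at its end, in the units of the state.
- r.sense(): the state, without advancing time (a new reading comes with each control period).
- r.snapshot(name): name is "scene" or "top" or "wrist"; returns a dict with "color" (420x560x3 uint8, red, green, blue), "fx", "fy", "cx", "cy" (pixels), "R" (3x3) and "t" (3): a world point X has camera coordinates R X + t; the wrist camera has in their place "mount" (4x4, takes a point from camera to tool coordinates, whose origin is the TCP and whose axes are the flange's). Camera axes: x right, y down, z forward; pixel columns grow to the right and rows downward; lengths in mm; the calibration is good to about 2 mm. The wrist camera is an equidistant fisheye: a pixel r from the principal point sees the ray r / f radians off the axis. A picture is of the moment at which its call begins: read the wrist's pose just before it. There is no depth.
- r.hand_in(): hands the job in; it is judged then, once.
The state is a dict: "time": time; "joint_pos": joint angles; "qd": joint speeds; "joint_efforts": joint torques, N m; "tool_pos": TCP position; "tcp_rot": TCP orientation; "ft_force": force on the tool from outside, world axes, zero at the start; "wrist_torque": the same for the moment, N m; "finger_gap": finger opening in mm; "grip_force": force on a finger pad.
Only numpy, scipy, OpenCV 4.12 (cv2) and the standard library are available. Lean on these libraries where they do the work, as an engineer would, in place of code of your own. Each camera call takes 0.05 s, during which the arm holds its last target. There are 200 camera calls.

### The job

Pin the two loose spacer plates to the mounting block: take the long pin from the stand, line up the holes of both plates with each other and with the block's hidden off-centre bore, feeling for it with the pin, and pass the pin through all three until its collar sits fully home on the upper plate. Both plates stay flat on the block in their order, then let go of the pin; leave the short pin in the stand and do not shift the things lying about.

Things in the scene. Friction and masses are not known exactly. Their poses are not given: they have to be found in the camera images.
- block: fixed aluminium block, 66 (x) x 72 (y) mm, top 45 mm above the desk, on a foot 90x100x10. Origin: centre of its underside. Bore 14 mm wide in a steel bush in its top (0.5 mm below the face), sharp-edged, floor 12 mm above the desk. Bore axis: anywhere up to 7 mm along x and 7 mm along y from the block's centre, new each time, hidden under the plates: feel for it with the pin
- lower_plate: dark steel spacer plate, 54 (x) x 60 (y) x 10 mm, about 0.12 kg, lying loose on the block and free to slide; a through hole 14 mm wide at its centre, edges nearly sharp. Origin: centre of its underside, z up
- upper_plate: bright aluminium spacer plate of the same size and hole, about 0.12 kg, lying loose on the lower plate, a few mm out of line with it. Origin: centre of its underside, z up
- long_pin: long dowel pin, standing in one hole of the stand, foot 6 mm above the desk: shank 12 mm wide, 50 long, foot tapered to 10 wide over its last 1.5 mm; above it a collar 23 wide, 4 high, then a round grip 18 wide, 30 high; 84 in all, 0.07 kg. Origin: centre of its foot (lower tip), z up along it. Stands 20 mm taller than the short one. Home in the block: collar on the upper plate, foot 15 mm above the desk
- short_pin: dowel pin of the same form but with a shank only 30 mm long (64 mm in all), in the other hole of the stand; not needed. Origin: centre of its foot, z up
- pin_stand: grey block fixed to the desk, 64 (x) x 112 (y) x 30 mm, with two holes 13.5 mm wide and 24 deep, 28 mm to either side of its centre along its y. Origin: centre of its underside
- spanner: combination spanner, 174x31x8 mm, lying on the desk; a bystander. Origin: centre of its underside
- clamp: aluminium ring clamp with wing nut, 56x74x27 mm, lying on the desk; a bystander. Origin: centre of its underside
- centring_ring: flat ring, 48x48x8 mm, lying on the desk; a bystander. Origin: centre of its underside
- screwdriver: screwdriver, 191x29x29 mm, lying on the desk; a bystander. Origin: centre of its underside
- bolt: hex bolt, 38x15x13 mm, lying on the desk; a bystander. Origin: centre of its underside
- flange: round blank flange, 55x55x9 mm, lying on the desk; a bystander. Origin: centre of its underside
Not all that is in view belongs to the job. Leave any blue or orange look-alike of the long_pin alone.

How it is judged:
By the outcome, as a careful person would: the job done as asked, in the order asked, and still so for the second after the job is handed in, with the robot touching nothing.
It also fails if it takes over 64 s, if anything falls off the work surface, if the arm or the gripper's body presses on something with over 40 N, if the wrist force passes 120 N, or if a joint passes its speed limit or range.

## Working session

There is one attempt and no reset: what is moved stays moved. The work goes in short steps, Python scripts to look and compute and a tool call to move; the robot and the scene stay as the last step left them, time stands still between calls to the robot, and variables do not carry over. Pictures are saved under pics/ and viewed, at most 10 in all, crops included, and the job is handed in when it is done.

Besides the shell and the picture viewer there is one more tool, called after ">>>" by a JSON object that holds its "fn" and its "kwargs". apply_moves: Moves the arm, as the interface text tells. Its arguments: {"type":"object","properties":{"angular":{"type":"array"},"travel":{"type":"array"},"jaw":{"type":"array"},"force":{"type":"number"}},"required":["angular","travel","jaw"]}

```bash
mkdir -p pics; ls; cat > h.py <<'E'
import numpy as np, cv2
from bench import r
def snap(n,f=None):
    s=r.snapshot(n)
    if f: cv2.imwrite('pics/'+f,cv2.cvtColor(s['color'],cv2.COLOR_RGB2BGR))
    return s
def ray(s,u,v,z):
    R=np.array(s['R']);t=np.array(s['t']);d=R.T@np.array([(u-s['cx'])/s['fx'],(v-s['cy'])/s['fy'],1]);o=-R.T@t
    return o+d*(z-o[2])/d[2]
def proj(s,X):
    c=np.array(s['R'])@np.array(X)+s['t'];return c[0]/c[2]*s['fx']+s['cx'],c[1]/c[2]*s['fy']+s['cy']
E
python3 - <<'E'
from h import *
import pickle
d={n:snap(n) for n in('top','scene','wrist')}
pickle.dump(d,open('d.pkl','wb'))
a=np.hstack([d['top']['color'],d['scene']['color']])
for n in('top','scene'): snap
cv2.imwrite('pics/top.png',d['top']['color'][:,:,::-1]);cv2.imwrite('pics/scene.png',d['scene']['color'][:,:,::-1])
for n in d: print(n,{k:v for k,v in d[n].items() if k!='color'})
print(r.sense())
E
```

```text
pics
top {'fx': 492.43638823591994, 'fy': 492.43638823591994, 'cx': 283.2274040110171, 'cy': 201.1029228685919, 'R': array([[ 0.02034897, -0.99943324,  0.02681624],
       [-0.99590333, -0.02262613, -0.08754778],
       [ 0.08810491, -0.02492487, -0.99579931]]), 't': array([170.30920056, 532.64811216, 958.82425386])}
scene {'fx': 413.396352652756, 'fy': 413.396352652756, 'cx': 279.69950661230797, 'cy': 208.26234202415836, 'R': array([[ 0.75454171, -0.65605415, -0.01611693],
       [-0.33459353, -0.36346379, -0.86944882],
       [ 0.56454758,  0.66142802, -0.49376007]]), 't': array([-283.98711135,  319.38582744,  442.07065224])}
wrist {'fx': 325.19226210127806, 'fy': 325.19226210127806, 'cx': 281.9493875912896, 'cy': 211.62637811590977, 'mount': array([[ 2.13194787e-04, -9.50537025e-01, -3.10611201e-01,
         8.03396406e+01],
       [ 9.99999973e-01,  1.73194236e-04,  1.56360259e-04,
        -1.05747305e+00],
       [-9.48301461e-05, -3.10611226e-01,  9.50537036e-01,
        -1.48280439e+02],
       [ 0.00000000e+00,  0.00000000e+00,  0.00000000e+00,
         1.00000000e+00]])}
{'time': 0.15, 'joint_pos': array([ 6.27721854e+01,  7.50616190e+00,  8.53163429e+01, -1.16477586e-03,
        8.72610675e+01, -4.89379386e+00]), 'qd': array([-0.01743534, -0.2792665 , -0.19178094, -0.12100731,  0.08543055,
       -0.06853279]), 'joint_efforts': array([ 5.12070164e-04, -5.70061970e+01, -5.01160634e+01, -1.88214340e-04,
        9.68056906e-03, -3.60282138e-05]), 'tool_pos': array([227.79491522, 554.60105769, 224.46167142]), 'tcp_rot': array([-1.79916633e+02, -5.97033842e-03,  1.57666031e+02]), 'ft_force': array([-0.39198726, -0.16178918,  0.73113125]), 'wrist_torque': array([-0.03574105,  0.04843287, -0.03453781]), 'grip_force': 0.0, 'finger_gap': 85.27563057442525}
```

View pics/top.png

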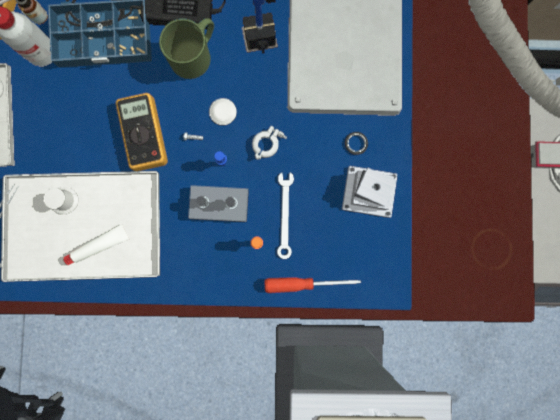

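View pics/scene.png

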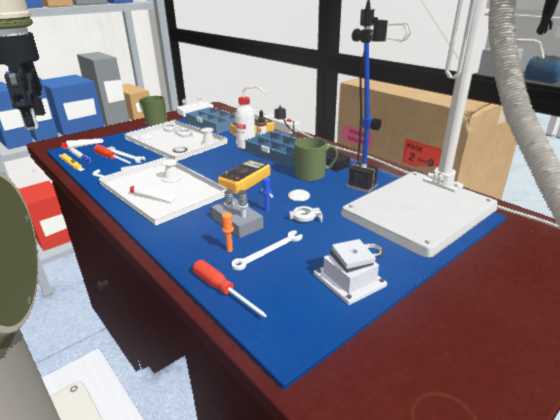

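Candidates for the long pin: two grey pins in the stand at about (205,203) and (231,202) in the top view, plus the blue look-alike (220,158) and the orange one (257,243). The last two are excluded. The block with its plates is at about (372,190). I'll use a close crop to tell long from short.

```bash
python3 - <<'E'
import pickle,cv2,numpy as np
d=pickle.load(open('d.pkl','rb'))
f=lambda n,x,y,w,h:cv2.resize(d[n]['color'][y:y+h,x:x+w],(400,300),interpolation=cv2.INTER_CUBIC)
a=np.vstack([np.hstack([f('top',178,173,80,60),f('top',332,160,80,60)]),np.hstack([f('scene',197,180,80,60),f('scene',310,233,80,60)])])
cv2.imwrite('pics/crop.png',a[:,:,::-1])
E
```

```text
(no output)
```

View pics/crop.png

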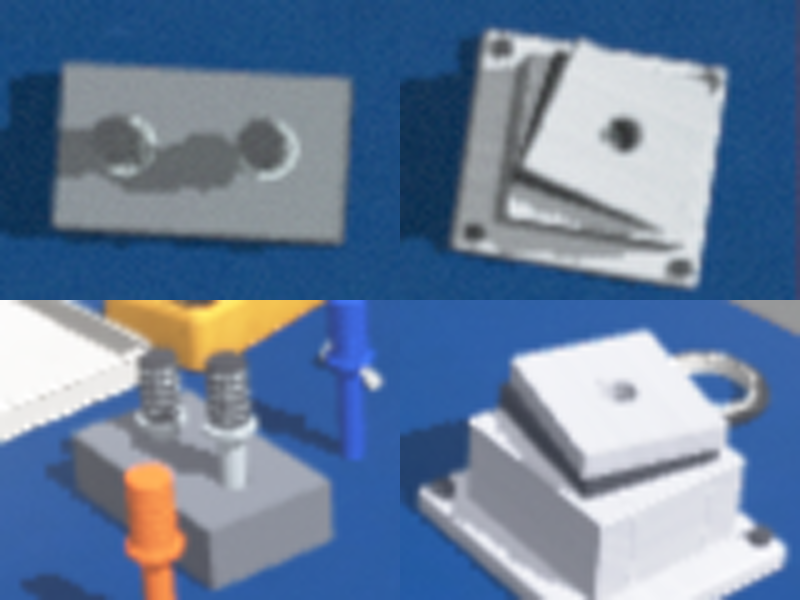

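The crop shows that the right-hand pin (top (231,202), scene (243,192)) has its bare shank visible above the stand and is the taller one, so it is the long pin. The short pin is at top (202,201). The upper-plate hole is at top (377,187), scene (355,251).

```bash
python3 - <<'E'
from h import *
import pickle
d=pickle.load(open('d.pkl','rb'));T,S=d['top'],d['scene']
np.set_printoptions(precision=1,suppress=True)
print('tips',r.tcp_to_tips)
print('long?',ray(T,231,202,90),ray(S,242.6,192.4,90))
print('short?',ray(T,202.4,200.6,70),ray(S,229,191.2,70))
print('hole',ray(T,377,187,65),ray(S,354.6,251,65))
c=lambda x,y:(332+(x-400)/5,160+y/5)
for n,l,z in(('foot',[(485,32),(727,70),(697,287),(450,248)],10),('up',[(580,42),(715,85),(668,233),(522,172)],65),('low',[(523,60),(505,215),(683,247)],55)):
  print(n,*[ray(T,*c(x,y),z)[:2] for x,y in l])
s=lambda x,y:(178+x/5,173+y/5)
print('stand',*[ray(T,*s(x,y),30)[:2] for x,y in[(63,63),(352,77),(343,242),(52,228)]])
print('blue',ray(T,220,158,80),'or',ray(T,257,243,80),'mm',ray(T,140,130,30))
E
```

```text
tips 25.0
long? [518.9 279.7  90. ] [517.3 279.5  90. ]
short? [522.  335.1  70. ] [520.6 337.   70. ]
hole [556.2   3.8  65. ] [556.2   4.5  65. ]
foot [603.7  49.2] [590.5 -49.8] [501.8 -37.6] [515.3  62.6]
up [591.7  21.3] [576.3 -30.9] [518.9 -12.8] [541.   43.3]
low [585.7  41.5] [525.2  48. ] [514.4 -21. ]
stand [554.5 364.8] [551.7 251.2] [486.5 253. ] [489.5 366.7]
blue [602.2 303.6  80. ] or [444.6 230.2  80. ] mm [663.  468.7  30. ]
```

>>> {"fn": "apply_moves", "kwargs": {"angular": [[0,0,-0.65],[0,0,-0.65],[0,0,-0.65],[0,0,-0.65],[0,0,-0.65],[0,0,-0.65],[0,0,-0.65],[0,0,-0.65],[0,0,-0.65],[0,0,-0.65],[0,0,-0.65],[0,0,-0.65],[0,0,-0.65],[0,0,0]], "travel": [[0.56,-0.53,0],[0.56,-0.53,0],[0.56,-0.53,0],[0.56,-0.53,0],[0.56,-0.53,0],[0.56,-0.53,0],[0.56,-0.53,0],[0.56,-0.53,0],[0.56,-0.53,0],[0.56,-0.53,0],[0.56,-0.53,0],[0.56,-0.53,0],[0.54,-0.51,0],[0,0,0]], "jaw": [0.55,0.55,0.55,0.55,0.55,0.55,0.55,0.55,0.55,0.55,0.55,0.55,0.55,0.55], "force": 60}}

```text
time: 1.9
tool_pos: [519.3, 278.6, 224.7]
tcp_rot: [-180.0, 0.0, 89.9]
ft_force: [-0.5, 0.6, -0.1]
finger_gap: 46.7
grip_force: 0.0
```

```bash
cat >> h.py <<'E'
from scipy.spatial.transform import Rotation as Ro
def wray(s,st,u,v,z):
    dx,dy=(u-s['cx']),(v-s['cy']);q=np.hypot(dx,dy)+1e-9;th=q/s['fx']
    c=np.array([np.sin(th)*dx/q,np.sin(th)*dy/q,np.cos(th)]);M=np.array(s['mount'])
    R=Ro.from_euler('xyz',st['tcp_rot'],degrees=True).as_matrix()
    o=R@M[:3,3]+st['tool_pos'];d=R@M[:3,:3]@c
    return o+d*(z-o[2])/d[2]
E
python3 - <<'E'
from h import *
st=r.sense();s=snap('wrist','w1.png');print(st['tool_pos'],st['tcp_rot'],st['finger_gap'],st['ft_force'],st['joint_pos'])
E
```

```text
[519.31713998 278.62586244 224.727045  ] [-1.79965061e+02  3.84905934e-02  8.98914009e+01] 46.65703823456282 [-0.47657117  0.56706034 -0.12816483] [ 2.32442235e+01  5.89201389e+00  8.70292502e+01 -2.15150594e-02
  8.71260702e+01  2.33539219e+01]
```

View pics/w1.png

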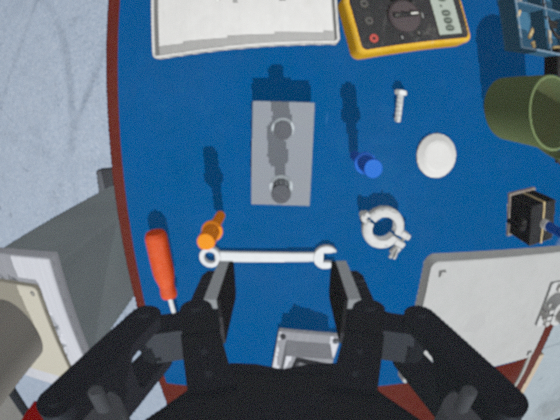

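The wrist view shows the stand with the long pin's grip top at about (281,188) and the short pin's at (283,128). The spanner is just below and the path is clear.

```bash
python3 - <<'E'
from h import *
st=r.sense();s=snap('wrist')
print(wray(s,st,281,188,90),wray(s,st,283,128,70))
E
```

```text
[516.59623522 288.34443204  90.        ] [518.37699346 340.77156265  70.        ]
```

```bash
python3 - <<'E'
from h import *
im=cv2.imread('pics/w1.png')[95:215,220:340]
cv2.imwrite('pics/w1c.png',cv2.resize(im,(600,600),interpolation=cv2.INTER_CUBIC))
E
```

```text
(no output)
```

View pics/w1c.png

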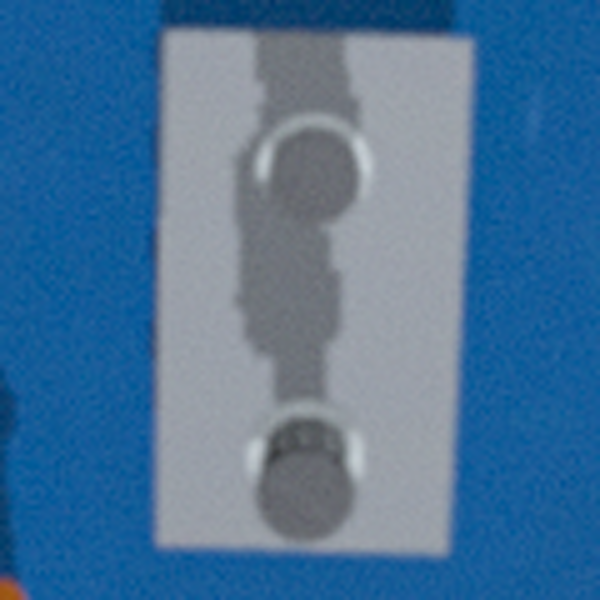

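The grip-top disc of the long pin is at about (281,193). All views give x≈517.7, y≈281.

>>> {"fn": "apply_moves", "kwargs": {"angular": [[0,0,0],[0,0,0],[0,0,0],[0,0,0],[0,0,0],[0,0,0],[0,0,0],[0,0,0],[0,0,0],[0,0,0]], "travel": [[-0.04,0.06,-0.5],[0,0,-0.6],[0,0,-0.6],[0,0,-0.6],[0,0,-0.6],[0,0,-0.5],[0,0,0],[0,0,0],[0,0,0],[0,0,0]], "jaw": [0.45,0.45,0.45,0.45,0.45,0.45,0.45,0,0,0], "force": 60}}

```text
time: 3.25
tool_pos: [517.5, 282.9, 90.3]
tcp_rot: [179.9, -0.0, 90.1]
ft_force: [0.4, -0.5, -0.6]
finger_gap: -0.1
grip_force: 0.0
```

The fingers closed on nothing, so I'm taking a look.

```bash
python3 - <<'E'
from h import *
s=snap('wrist');t=snap('top');c=snap('scene')
f=lambda im,x,y,w,h:cv2.resize(im[y:y+h,x:x+w],(400,300),interpolation=cv2.INTER_CUBIC)
a=np.vstack([np.hstack([f(s['color'],0,0,560,420),f(s['color'],200,150,160,120)]),np.hstack([f(t['color'],178,153,120,90),f(c['color'],180,140,120,90)])])
cv2.imwrite('pics/x.png',a[:,:,::-1]);print(r.sense()['finger_gap'])
E
```

```text
-0.26582305773363496
```

View pics/x.png

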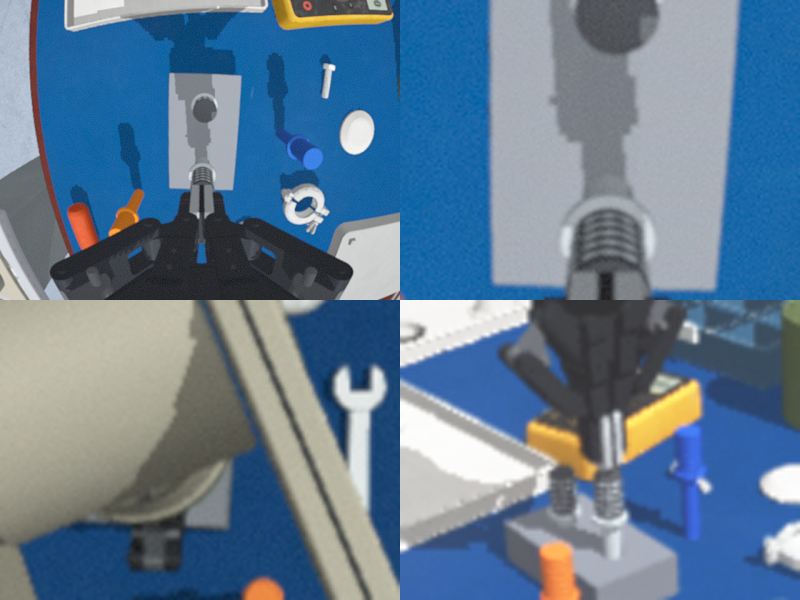

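```bash
python3 - <<'E'
from h import *
c=snap('scene');st=r.sense();print(st['tool_pos'],r.tcp_to_tips,st['finger_gap'])
for z in(60,65,75,85,90,95,105): print(z,proj(c,[517.5,282.9,z]))
s=snap('wrist')
# pixel of TCP axis points in wrist
M=np.linalg.inv(s['mount'])
for z in(0,6,15,25):
  p=M@[0,0,z,1];q=np.hypot(p[0],p[1]);th=np.arctan2(q,p[2]);print(z,s['cx']+s['fx']*th*p[0]/q,s['cy']+s['fy']*th*p[1]/q)
R=Ro.from_euler('xyz',st['tcp_rot'],degrees=True).as_matrix()
for X in([517.5,281,90],[517.5,281,60],[517.5,281,30]):
  p=M@np.r_[R.T@(np.array(X)-st['tool_pos']),1];q=np.hypot(p[0],p[1]);th=np.arctan2(q,p[2]);print(X,s['cx']+s['fx']*th*p[0]/q,s['cy']+s['fy']*th*p[1]/q)
E
```

```text
[516.9881236  282.61503258  89.61777032] 25.0 0.09714322559268428
60 (np.float64(242.5763401391667), np.float64(204.20255650272142))
65 (np.float64(242.43581338839812), np.float64(202.1703242796961))
75 (np.float64(242.1524059669594), np.float64(198.07181854365518))
85 (np.float64(241.86581592879082), np.float64(193.9272872912147))
90 (np.float64(241.7213106280289), np.float64(191.83751913675172))
95 (np.float64(241.57598936081504), np.float64(189.73595085663678))
105 (np.float64(241.28287112533337), np.float64(185.49701186427933))
0 283.96561741427865 268.02655078161786
6 283.8956095051252 262.7385369342085
15 283.79797016124917 255.39147627011596
25 283.698795008121 247.9618546472296
[517.5, 281, 90] 284.95235579945336 271.12685305520074
[517.5, 281, 60] 284.4779192285108 247.23348774523612
[517.5, 281, 30] 284.1153801407985 229.19403576867597
```

```bash
python3 - <<'E'
from h import *
s=snap('wrist');c=snap('scene')
f=lambda im,x,y,w,h:cv2.resize(im[y:y+h,x:x+w],(400,600),interpolation=cv2.INTER_CUBIC)
cv2.imwrite('pics/x2.png',np.hstack([f(s['color'],244,200,80,120),f(c['color'],222,150,40,60)])[:,:,::-1])
E
```

```text
(no output)
```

View pics/x2.png

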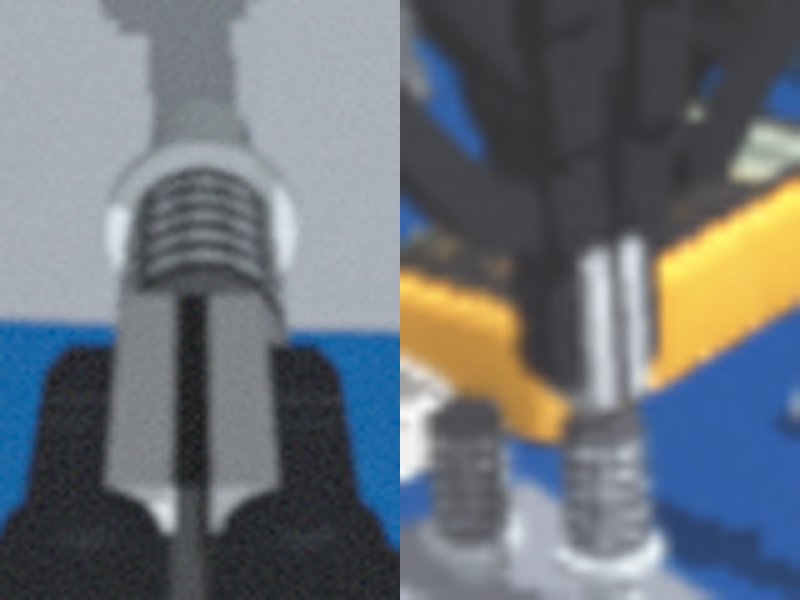

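The view shows the shut fingers hanging just above the pin's top, with the whole knurled grip visible below them. The tips are therefore about 28 mm higher than the nominal offset says. I'll open, go 26 mm lower, and close.

>>> {"fn": "apply_moves", "kwargs": {"angular": [[0,0,0],[0,0,0],[0,0,0],[0,0,0],[0,0,0],[0,0,0]], "travel": [[0,0,0],[0.03,-0.02,0],[0,0,0],[0,0,-0.25],[0,0,-0.25],[0,0,0]], "jaw": [0.45,0.45,0.45,0.45,0.45,0.45]}}

```text
time: 4.35
tool_pos: [516.7, 281.3, 67.4]
tcp_rot: [-179.8, 0.1, 90.1]
ft_force: [-0.6, -0.3, -0.5]
finger_gap: 38.5
grip_force: 0.0
```

>>> {"fn": "apply_moves", "kwargs": {"angular": [[0,0,0],[0,0,0],[0,0,0],[0,0,0],[0,0,0]], "travel": [[0,0,-0.1],[0,0,0],[0,0,0],[0,0,0],[0,0,0]], "jaw": [0.45,0,0,0,0], "force": 70}}

```text
time: 4.97
tool_pos: [518.1, 281.8, 65.5]
tcp_rot: [180.0, -0.0, 90.1]
ft_force: [0.7, -0.2, 0.2]
finger_gap: 15.3
grip_force: 68.4
```

Gripped. Now lift and carry it over the plates.

>>> {"fn": "apply_moves", "kwargs": {"angular": [[0,0,0],[0,0,0],[0,0,0],[0,0,0],[0,0,0],[0,0,0],[0,0,0],[0,0,0],[0,0,0],[0,0,0],[0,0,0],[0,0,0],[0,0,0],[0,0,0],[0,0,0],[0,0,0],[0,0,0]], "travel": [[0,0,0.3],[0,0,0.4],[0,0,0.5],[0,0,0.5],[0,0,0.4],[0.05,-0.3,0],[0.1,-0.6,0],[0.1,-0.75,0],[0.1,-0.75,0],[0.1,-0.75,0],[0.1,-0.75,0],[0.1,-0.75,0],[0.1,-0.75,0],[0.1,-0.75,0],[0.1,-0.5,0],[0,-0.3,0],[0,0,0]], "jaw": [0,0,0,0,0,0,0,0,0,0,0,0,0,0,0,0,0]}}

```text
time: 7.1
tool_pos: [555.7, 3.4, 149.0]
tcp_rot: [-180.0, -0.0, 90.0]
ft_force: [-0.7, 0.3, -1.1]
finger_gap: 15.4
grip_force: 68.4
```

```bash
python3 - <<'E'
from h import *
np.set_printoptions(precision=2,suppress=True)
st=r.sense();print(st['tool_pos'],st['tcp_rot'],st['finger_gap'],st['ft_force'],st['wrist_torque'],st['joint_pos'])
s=snap('wrist');c=snap('scene');t=snap('top')
f=lambda im,x,y,w,h,W,H:cv2.resize(im[y:y+h,x:x+w],(W,H),interpolation=cv2.INTER_CUBIC)
cv2.imwrite('pics/x3.png',np.hstack([f(s['color'],220,170,120,180,400,600),np.vstack([f(c['color'],300,180,120,90,400,300),f(t['color'],332,150,100,75,400,300)])])[:,:,::-1])
E
```

```text
[555.74   3.35 148.99] [-179.96   -0.01   90.01] 15.410839058421596 [-0.72  0.28 -1.12] [-0.05  0.    0.02] [-4.95  3.47 97.6   0.01 78.96 -4.96]
```

View pics/x3.png

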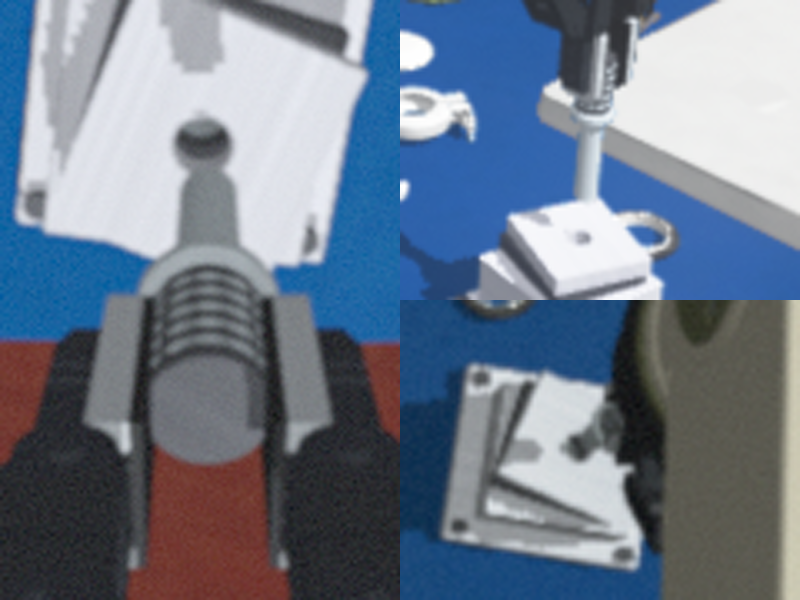

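The pin hangs upright in the jaws with its foot just above the plate. In the wrist view the hole is at about (281,213) and the pin's foot at (282,225). In the scene view the hole is at (354,251) and the foot tip at (356,238).

```bash
python3 - <<'E'
from h import *
np.set_printoptions(precision=2,suppress=True)
st=r.sense();s=snap('wrist');c=snap('scene')
print('W foot',wray(s,st,282.1,225,89.5),'hole',wray(s,st,280.9,212.9,65))
print('S foot',ray(c,356.1,237.5,89.5),'hole',ray(c,354,251.4,65))
E
```

```text
W foot [554.95   6.03  89.5 ] hole [554.07   6.64  65.  ]
S foot [561.37   7.76  89.5 ] hole [554.49   4.39  65.  ]
```

>>> {"fn": "apply_moves", "kwargs": {"angular": [[0,0,0],[0,0,0],[0,0,0],[0,0,0],[0,0,0],[0,0,0],[0,0,0]], "travel": [[-0.02,0.01,-0.2],[0,0,-0.2],[0,0,-0.15],[0,0,-0.05],[0,0,-0.05],[0,0,-0.05],[0,0,0]], "jaw": [0,0,0,0,0,0,0]}}

```text
time: 8.22
tool_pos: [555.2, 4.2, 121.3]
tcp_rot: [180.0, 0.0, 90.1]
ft_force: [-0.1, 0.4, -1.0]
finger_gap: 15.1
grip_force: 68.4
```

>>> {"fn": "apply_moves", "kwargs": {"angular": [[0,0,0],[0,0,0],[0,0,0],[0,0,0],[0,0,0]], "travel": [[0,0,-0.04],[0,0,-0.04],[0,0,-0.03],[0,0,-0.03],[0,0,0]], "jaw": [0,0,0,0,0]}}

```text
time: 8.85
tool_pos: [555.1, 4.2, 115.5]
tcp_rot: [-180.0, -0.0, 90.1]
ft_force: [-0.8, 0.4, -0.1]
finger_gap: 15.0
grip_force: 68.4
```

>>> {"fn": "apply_moves", "kwargs": {"angular": [[0,0,0],[0,0,0],[0,0,0]], "travel": [[0,0,-0.03],[0,0,-0.03],[0,0,0]], "jaw": [0,0,0]}}

```text
time: 9.22
tool_pos: [555.7, 4.2, 114.3]
tcp_rot: [179.9, 0.0, 90.1]
ft_force: [-1.7, 0.1, 5.6]
finger_gap: 15.0
grip_force: 69.1
```

Contact at foot ≈55 mm, so the pin is in the upper hole and resting on the lower plate. I'll take one enlarged look at the first pictures for the offset between the plates.

```bash
python3 - <<'E'
import pickle,cv2,numpy as np
d=pickle.load(open('d.pkl','rb'))
f=lambda n,x,y,w,h:cv2.resize(d[n]['color'][y:y+h,x:x+w],(400,600),interpolation=cv2.INTER_CUBIC)
a=np.hstack([f('top',352,160,48,72),cv2.resize(d['scene']['color'][240:300,325:385],(400,600)[::1],interpolation=cv2.INTER_CUBIC)])
g=np.clip(255*(a/255.)**0.6,0,255).astype(np.uint8)
cv2.imwrite('pics/pl.png',g[:,:,::-1])
E
```

```text
(no output)
```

View pics/pl.png

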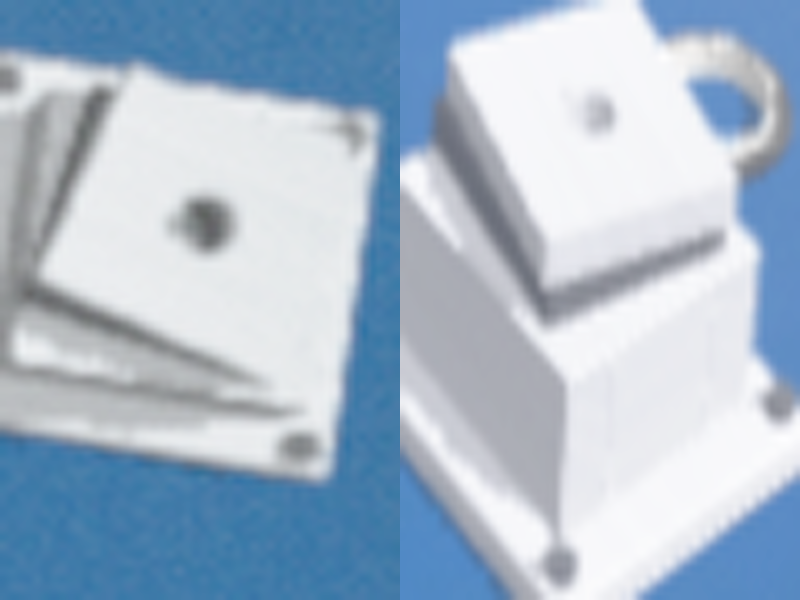

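The crop shows the lower plate sticking out a few mm from under the upper one, mostly toward +y. I'll drag the pin and upper plate in +y under light contact.

>>> {"fn": "apply_moves", "kwargs": {"angular": [[0,0,0],[0,0,0],[0,0,0]], "travel": [[0,0.03,0],[0,0.03,0],[0,0,0]], "jaw": [0,0,0]}}

```text
time: 9.6
tool_pos: [555.7, 6.1, 114.2]
tcp_rot: [179.9, 0.1, 90.1]
ft_force: [-2.0, -1.8, 5.5]
finger_gap: 15.1
grip_force: 69.2
```

>>> {"fn": "apply_moves", "kwargs": {"angular": [[0,0,0],[0,0,0],[0,0,0]], "travel": [[0,0.03,0],[0,0.02,0],[0,0,0]], "jaw": [0,0,0]}}

```text
time: 9.98
tool_pos: [555.8, 8.1, 114.0]
tcp_rot: [179.9, 0.1, 90.1]
ft_force: [0.0, -3.5, 5.0]
finger_gap: 15.4
grip_force: 69.1
```

>>> {"fn": "apply_moves", "kwargs": {"angular": [[0,0,0],[0,0,0]], "travel": [[0,0.03,0],[0,0,0]], "jaw": [0,0]}}

```text
time: 10.22
tool_pos: [555.1, 10.0, 113.2]
tcp_rot: [-180.0, -0.0, 90.1]
ft_force: [-0.2, -1.0, -1.0]
finger_gap: 15.2
grip_force: 68.5
```

>>> {"fn": "apply_moves", "kwargs": {"angular": [[0,0,0],[0,0,0]], "travel": [[0,0.03,0],[0,0,0]], "jaw": [0,0]}}

```text
time: 10.48
tool_pos: [554.8, 11.3, 112.8]
tcp_rot: [-179.9, -0.0, 90.1]
ft_force: [-0.2, -1.1, 0.0]
finger_gap: 15.0
grip_force: 68.5
```

>>> {"fn": "apply_moves", "kwargs": {"angular": [[0,0,0],[0,0,0]], "travel": [[0,0.03,0],[0,0,0]], "jaw": [0,0]}}

```text
time: 10.72
tool_pos: [554.9, 12.5, 112.9]
tcp_rot: [-180.0, -0.0, 90.1]
ft_force: [-1.1, -0.1, -1.5]
finger_gap: 15.0
grip_force: 68.4
```

The vertical force vanished at y≈10, so the foot has found the lower hole. Going down.

>>> {"fn": "apply_moves", "kwargs": {"angular": [[0,0,0],[0,0,0],[0,0,0]], "travel": [[0,0,-0.04],[0,0,-0.03],[0,0,0]], "jaw": [0,0,0]}}

```text
time: 11.1
tool_pos: [555.1, 12.2, 110.3]
tcp_rot: [-180.0, -0.0, 90.1]
ft_force: [-0.3, 0.0, -1.3]
finger_gap: 15.2
grip_force: 68.4
```

>>> {"fn": "apply_moves", "kwargs": {"angular": [[0,0,0],[0,0,0],[0,0,0]], "travel": [[0,0,-0.03],[0,0,-0.03],[0,0,0]], "jaw": [0,0,0]}}

```text
time: 11.48
tool_pos: [555.1, 12.2, 107.9]
tcp_rot: [-180.0, 0.0, 90.1]
ft_force: [-0.9, -0.4, -1.2]
finger_gap: 15.2
grip_force: 68.4
```

>>> {"fn": "apply_moves", "kwargs": {"angular": [[0,0,0],[0,0,0]], "travel": [[0,0,-0.03],[0,0,0]], "jaw": [0,0]}}

```text
time: 11.72
tool_pos: [555.1, 12.2, 106.8]
tcp_rot: [-180.0, 0.0, 90.1]
ft_force: [-0.1, -1.4, -1.2]
finger_gap: 15.2
grip_force: 68.4
```

>>> {"fn": "apply_moves", "kwargs": {"angular": [[0,0,0],[0,0,0]], "travel": [[0,0,-0.04],[0,0,0]], "jaw": [0,0]}}

```text
time: 11.98
tool_pos: [555.1, 12.2, 105.1]
tcp_rot: [-180.0, -0.0, 90.1]
ft_force: [0.2, -1.3, -1.2]
finger_gap: 15.1
grip_force: 68.4
```

>>> {"fn": "apply_moves", "kwargs": {"angular": [[0,0,0],[0,0,0]], "travel": [[0,0,-0.04],[0,0,0]], "jaw": [0,0]}}

```text
time: 12.22
tool_pos: [555.4, 12.1, 103.9]
tcp_rot: [180.0, 0.0, 90.1]
ft_force: [-1.0, -1.1, 2.3]
finger_gap: 15.1
grip_force: 68.7
```

On the block face at foot ≈45. I'll add slight preload and raster for the bore, starting toward −y.

>>> {"fn": "apply_moves", "kwargs": {"angular": [[0,0,0],[0,0,0]], "travel": [[0,-0.03,-0.03],[0,-0.02,0]], "jaw": [0,0]}}

```text
time: 12.48
tool_pos: [555.8, 10.5, 103.9]
tcp_rot: [179.9, -0.0, 90.1]
ft_force: [-3.6, 1.9, 8.3]
finger_gap: 15.5
grip_force: 69.6
```

>>> {"fn": "apply_moves", "kwargs": {"angular": [[0,0,0],[0,0,0]], "travel": [[0,-0.03,0],[0,-0.02,0]], "jaw": [0,0]}}

```text
time: 12.72
tool_pos: [555.8, 9.0, 103.8]
tcp_rot: [179.9, -0.1, 90.1]
ft_force: [-3.4, 3.4, 8.4]
finger_gap: 15.3
grip_force: 69.6
```

>>> {"fn": "apply_moves", "kwargs": {"angular": [[0,0,0],[0,0,0]], "travel": [[0,-0.03,0],[0,-0.02,0]], "jaw": [0,0]}}

```text
time: 12.98
tool_pos: [555.8, 7.4, 103.7]
tcp_rot: [179.9, -0.1, 90.1]
ft_force: [-3.2, 4.1, 9.3]
finger_gap: 15.2
grip_force: 69.5
```

>>> {"fn": "apply_moves", "kwargs": {"angular": [[0,0,0],[0,0,0]], "travel": [[0,-0.03,0],[0,-0.02,0]], "jaw": [0,0]}}

```text
time: 13.22
tool_pos: [555.9, 5.7, 103.7]
tcp_rot: [179.9, -0.1, 90.1]
ft_force: [-2.5, 6.2, 7.8]
finger_gap: 15.4
grip_force: 69.4
```

>>> {"fn": "apply_moves", "kwargs": {"angular": [[0,0,0],[0,0,0]], "travel": [[0,-0.03,0],[0,-0.02,0]], "jaw": [0,0]}}

```text
time: 13.48
tool_pos: [556.2, 3.6, 103.7]
tcp_rot: [179.9, -0.1, 90.1]
ft_force: [-0.3, 5.6, 6.4]
finger_gap: 15.2
grip_force: 69.2
```

>>> {"fn": "apply_moves", "kwargs": {"angular": [[0,0,0],[0,0,0]], "travel": [[0,-0.03,0],[0,-0.02,0]], "jaw": [0,0]}}

```text
time: 13.72
tool_pos: [556.2, 1.5, 103.7]
tcp_rot: [179.9, -0.1, 90.1]
ft_force: [0.0, 5.0, 6.0]
finger_gap: 15.1
grip_force: 69.2
```

>>> {"fn": "apply_moves", "kwargs": {"angular": [[0,0,0],[0,0,0]], "travel": [[0,-0.03,0],[0,-0.02,0]], "jaw": [0,0]}}

```text
time: 13.98
tool_pos: [556.3, -0.4, 103.7]
tcp_rot: [179.9, -0.1, 90.1]
ft_force: [-1.0, 5.5, 5.8]
finger_gap: 15.1
grip_force: 69.2
```

>>> {"fn": "apply_moves", "kwargs": {"angular": [[0,0,0],[0,0,0]], "travel": [[-0.04,-0.01,0],[-0.04,0,0]], "jaw": [0,0]}}

```text
time: 14.22
tool_pos: [553.4, -1.8, 103.6]
tcp_rot: [179.8, -0.0, 90.1]
ft_force: [3.5, 2.1, 4.2]
finger_gap: 15.7
grip_force: 69.2
```

>>> {"fn": "apply_moves", "kwargs": {"angular": [[0,0,0],[0,0,0]], "travel": [[-0.02,0,0],[0,0.03,0]], "jaw": [0,0]}}

```text
time: 14.48
tool_pos: [552.4, -1.2, 103.5]
tcp_rot: [179.8, 0.0, 90.1]
ft_force: [3.5, 2.1, 5.2]
finger_gap: 15.2
grip_force: 69.2
```

>>> {"fn": "apply_moves", "kwargs": {"angular": [[0,0,0],[0,0,0]], "travel": [[0,0.03,0],[0,0.02,0]], "jaw": [0,0]}}

```text
time: 14.72
tool_pos: [551.1, 0.6, 102.4]
tcp_rot: [-180.0, 0.0, 90.1]
ft_force: [1.8, 0.3, 0.4]
finger_gap: 15.4
grip_force: 68.6
```

>>> {"fn": "apply_moves", "kwargs": {"angular": [[0,0,0],[0,0,0]], "travel": [[0,0.03,0],[0,0.02,0]], "jaw": [0,0]}}

```text
time: 14.98
tool_pos: [550.3, 2.8, 101.6]
tcp_rot: [-179.9, 0.0, 90.1]
ft_force: [1.1, -1.6, -0.1]
finger_gap: 15.3
grip_force: 68.5
```

The force vanished and z fell to about 101.6, so the bore is found near (550.5, 2). Going down in small steps.

>>> {"fn": "apply_moves", "kwargs": {"angular": [[0,0,0],[0,0,0],[0,0,0]], "travel": [[0,0,-0.04],[0,0,-0.03],[0,0,0]], "jaw": [0,0,0]}}

```text
time: 15.35
tool_pos: [550.8, 3.0, 99.2]
tcp_rot: [-179.9, -0.0, 90.1]
ft_force: [0.3, -0.8, -0.9]
finger_gap: 15.2
grip_force: 68.4
```

>>> {"fn": "apply_moves", "kwargs": {"angular": [[0,0,0],[0,0,0],[0,0,0]], "travel": [[0,0,-0.04],[0,0,-0.03],[0,0,0]], "jaw": [0,0,0]}}

```text
time: 15.72
tool_pos: [551.0, 3.1, 96.7]
tcp_rot: [-180.0, -0.0, 90.1]
ft_force: [-0.5, -0.8, -1.2]
finger_gap: 15.2
grip_force: 68.5
```

Free running. Next to about z 78, then slowly to home at ~74.3.

>>> {"fn": "apply_moves", "kwargs": {"angular": [[0,0,0],[0,0,0],[0,0,0],[0,0,0],[0,0,0]], "travel": [[0,0,-0.08],[0,0,-0.08],[0,0,-0.08],[0,0,-0.06],[0,0,0]], "jaw": [0,0,0,0,0]}}

```text
time: 16.35
tool_pos: [551.0, 3.0, 84.5]
tcp_rot: [-180.0, -0.0, 90.1]
ft_force: [0.5, 0.0, -0.7]
finger_gap: 15.4
grip_force: 68.5
```

>>> {"fn": "apply_moves", "kwargs": {"angular": [[0,0,0],[0,0,0],[0,0,0],[0,0,0]], "travel": [[0,0,-0.06],[0,0,-0.06],[0,0,-0.05],[0,0,0]], "jaw": [0,0,0,0]}}

```text
time: 16.85
tool_pos: [551.0, 3.0, 77.8]
tcp_rot: [-180.0, -0.0, 90.1]
ft_force: [0.3, -1.0, -1.0]
finger_gap: 15.5
grip_force: 68.5
```

>>> {"fn": "apply_moves", "kwargs": {"angular": [[0,0,0],[0,0,0],[0,0,0]], "travel": [[0,0,-0.04],[0,0,-0.03],[0,0,0]], "jaw": [0,0,0]}}

```text
time: 17.23
tool_pos: [551.1, 3.0, 75.1]
tcp_rot: [-180.0, -0.0, 90.1]
ft_force: [0.2, -0.9, -1.3]
finger_gap: 15.5
grip_force: 68.5
```

>>> {"fn": "apply_moves", "kwargs": {"angular": [[0,0,0],[0,0,0]], "travel": [[0,0,-0.03],[0,0,0]], "jaw": [0,0]}}

```text
time: 17.48
tool_pos: [551.3, 3.0, 74.4]
tcp_rot: [180.0, -0.0, 90.1]
ft_force: [-1.0, -1.2, 2.5]
finger_gap: 15.5
grip_force: 68.8
```

Contact at 74.4, exactly the predicted home height. Firm it up briefly, ease off, release, rise.

>>> {"fn": "apply_moves", "kwargs": {"angular": [[0,0,0],[0,0,0]], "travel": [[0,0,-0.04],[0,0,0]], "jaw": [0,0]}}

```text
time: 17.73
tool_pos: [551.5, 3.0, 74.3]
tcp_rot: [180.0, 0.0, 90.1]
ft_force: [-8.0, -1.2, 15.9]
finger_gap: 15.6
grip_force: 70.4
```

>>> {"fn": "apply_moves", "kwargs": {"angular": [[0,0,0],[0,0,0],[0,0,0],[0,0,0],[0,0,0]], "travel": [[0,0,0.03],[0,0,0],[0,0,0],[0,0,0],[0,0,0]], "jaw": [0,0.4,0.4,0.4,0.4]}}

```text
time: 18.35
tool_pos: [551.1, 3.0, 73.5]
tcp_rot: [-180.0, -0.0, 90.1]
ft_force: [0.5, 0.6, 0.3]
finger_gap: 33.8
grip_force: 0.0
```

>>> {"fn": "apply_moves", "kwargs": {"angular": [[0,0,0],[0,0,0],[0,0,0],[0,0,0],[0,0,0],[0,0,0],[0,0,0],[0,0,0],[0,0,0]], "travel": [[0,0,0.2],[0,0,0.4],[0,0,0.6],[0,0,0.6],[0,0.5,0.6],[0,0.9,0],[0,0.9,0],[0,0.9,0],[0,0,0]], "jaw": [0.4,0.4,0.4,0.4,0.4,0.4,0.4,0.4,0.4]}}

```text
time: 19.48
tool_pos: [551.4, 133.3, 171.2]
tcp_rot: [179.9, -0.0, 90.2]
ft_force: [0.5, -0.3, 0.6]
finger_gap: 34.0
grip_force: 0.0
```

```bash
python3 - <<'E'
from h import *
c=snap('scene');t=snap('top')
f=lambda im,x,y,w,h:cv2.resize(im[y:y+h,x:x+w],(400,600),interpolation=cv2.INTER_CUBIC)
cv2.imwrite('pics/end.png',np.hstack([f(c['color'],310,200,80,120),f(t['color'],330,130,80,120)])[:,:,::-1])
E
```

```text
(no output)
```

View pics/end.png

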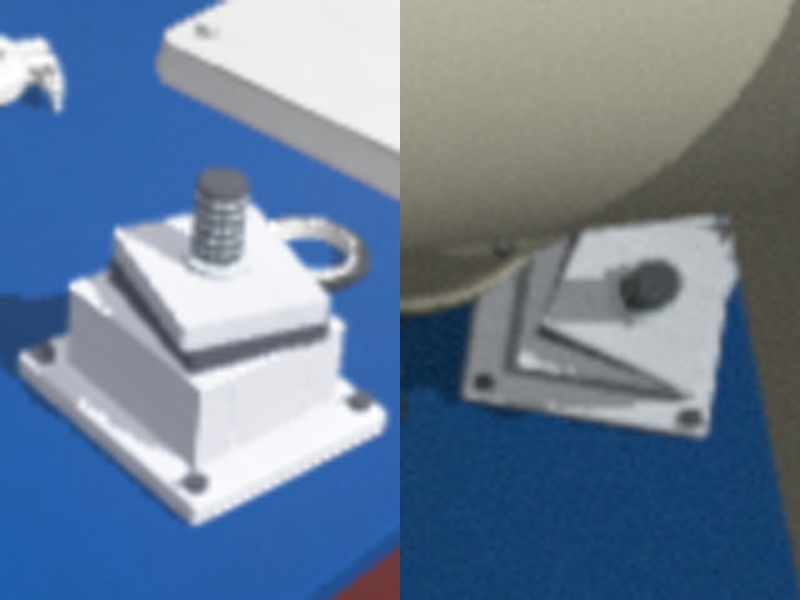

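The pin stands upright with its collar on the upper plate (scene about (353,250)). Both plates are flat and stacked, and nothing touches the robot. Handing in.

```bash
python3 -c "
from bench import r
print(r.hand_in())"
```

```text
the job is handed in; nothing more can be done
None
```

The long pin is through both plates and into the block's bore, with its collar home on the upper plate; it was released and handed in at about 20 s of the 64 s allowed, and hand-in gave no verdict.

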